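# Park the engraving handpiece and set its stroke regulator to 5

## Robot

A 6-joint arm with a two-finger parallel gripper is mounted at the origin on the work surface. World frame = base frame: x ahead of the robot, y to its left, z up, the work surface at z = 0. Lengths are in mm, angles in rad, forces in N, time in s.
With the tool pointing down it reaches from about 350 to 950 mm from the base axis. Payload 17.4 kg.
Tool frame: the origin (TCP) lies on the centre line of the jaws, within the pads' length; the fingertips stand 17 mm ahead of it and the grasp point (between the pads) lies 2 mm behind it; y points along the fingers, z is the direction in which the jaws open and shut, and the axes are right-handed (so a half turn about y gives the same grasp; the last joint's range is limited). The gripper opens to 93 mm and grips with 3 to 60 N. Pads are 15 mm wide; open, the fingers measure 128 mm over their backs; the gripper's body (75 mm by 188 mm) begins 65 mm behind the grasp point.
Start: joints at [1.156, 0.116, 1.442, -0, 1.584, -0.038], TCP at [248.372, 627.649, 235.646] pointing down, gripper open.
Joint ranges: [-2.83, 2.83], [-0.83, 2.19], [0.07, 2.5], [-1.14, 4.28], [0.01, 3], [-2.97, 2.97]. Speed limits (rad/s): [1.89, 1.89, 2.22, 3.14, 3.14, 3.14].

## Interface

Orientations are given as a unit quaternion [w, x, y, z].
In Python, from workcell import * gives the robot as it stands.
- The arm moves only by the tool apply_moves, never from a script. Its argument "deltas" is a list of rows, each an object with "linear": the shift along the tool's x, y, z in mm, a list of three; "twist": the turn about the tool's y in rad; "hand": the finger opening in mm, from 0 to 93. In form: [{"linear": [dx, dy, dz], "twist": twist, "hand": hand}, ...]. A call has 1 to 12 rows; each row shifts and turns the commanded pose from where the row before left it, along the tool's axes as they then stand; what a row does not reach is not made up. A row lasts 1/10 s, in which the tool goes at most 50 mm and 8.59 degrees, less where a joint would pass 70% of its speed; a pose out of reach is approached as far as the arm can. A call with a gripper value outside its range is refused whole. The fingers move at their own pace and stop on an object; "squeeze" is the grip in N (left out, the last holds). Time passes only in rows, so rows that do not move let the fingers close. It gives the time, the measured TCP pose, the force and the opening at its end, in the units of the state.
- observe(): the state, without advancing time (a new reading comes with each control period).
- camera(name): name is "scene" or "top"; returns (picture, depth): 400x640x3 uint8, blue, green, red; 400x640 float32, mm along the optical axis (not along the pixel's ray), 0 where there is no reading.
- camera_params(name): a dict with "intrinsics" (3x3 intrinsics, pixels), "k1" (the pictures are not rectified: a ray, as slopes to the right and down, at radius r is drawn at 1 + k1 r^2 times it, then the intrinsics apply), "xyz" and "attitude" of the camera in the world. Camera axes: x right, y up, looking along -z (the intrinsics and any distortion apply to the point x, -y, -z); pixel columns grow to the right and rows downward; lengths in mm; the calibration is good to about 2 mm. A picture is of the moment at which its call begins. camera_params takes no time and is no camera call.
- job_done(): hands the job in, once; it reports no verdict.
Trained networks look in the newest picture that a camera, given by its name, has taken for a name from the list of things; names that differ only in an ending like _2 or _b are one class to them, and where a whole thing is asked for, a point or a joint stands for the part that bears it (a point fixed in the world has none). Each returns a list of dicts, best first, with "score" (0 to 1); they miss things now and then, are a little off and sometimes report something else, mostly with a low value. They report only what shows in the picture. A call takes as long as a camera call.
- silhouettes(camera, name): "pixels" (400x640 bool, what is visible of it).
- mark_of(camera, name): "centre" ([x, y, z] in mm, in world coordinates, good to about 4 mm: a listed point, or the origin of a listed thing).
The state is a dict: "t": time; "joint_pos": joint angles; "qd": joint speeds; "tau": joint torques, N m; "position": TCP position; "eef_rot": TCP orientation; "contact_force": force on the tool from outside, world axes, zero at the start; "ft_torque": the same for the moment, N m; "gripper_width": finger opening in mm.
Only numpy, scipy, OpenCV 4.12 (cv2) and the standard library are available. Lean on these libraries where they do the work, as an engineer would, in place of code of your own. Each camera call takes 0.05 s, during which the arm holds its last target. There are 200 camera calls.

## Task

Park the engraving handpiece in the bench rest: press it down past both sprung jaws until it lies fully home in the two forks, with its nose at the guard-plate end, and the jaws have snapped back over it. Only then turn the sleeve of the tilted stroke regulator to 5 and leave it resting in that notch, let go of everything, and do not disturb the other things on the bench.

Things in the scene. Friction and masses are not known exactly. Their poses are not given: they have to be found in the camera images.
- handpiece: Loose aluminium handpiece, pencil-like, 0.18 kg, lying level on the bench. Barrel 18 mm in diameter, 106 mm long, between two dark hexagonal nuts 26 mm across flats, 14 mm wide. Origin: on the axis at mid-barrel (13 mm above the bench as it lies); y axis along the barrel to the nose. The tail ends 67 mm behind the origin. Grip the barrel across its middle.
- nose (a point): Tip of the handpiece's tapered nose, on its axis, 99 mm from the handpiece's origin; the nose sticks out 32 mm beyond the nut.
- seat (a point): Where mid-barrel must lie in the bench rest, 34 mm above the bench. Rest: bolted-down dark base 64 x 196 x 8 mm with two steel fork clips 10 mm thick, 40 mm either side of this point along y (70 mm clear between). Slots open upwards, 20 mm wide; cheeks at -x 66 mm high, hinge posts at +x 70 mm high. z up; y points to the guard plate: the nose end. Pressing in takes about 15 N.
- guard (a point): Middle of the top edge of the rest's guard plate, a dark upright plate 64 mm wide and 52 mm high across the base, 115 mm along y from the seat point. The nose belongs at this end.
- jaw_tail (a joint): Sprung brass jaw of the fork at -y: a 20 mm finger hinged 64 mm above the bench, 16 mm to the +x side of the slot's middle, slanting in and down across the slot. 0 rad = closed; grows to 1.15 as the barrel pushes it down and aside; springs back to 0 above the barrel once it has passed.
- jaw_nose (a joint): The same jaw on the fork at +y (nose end). 0 rad = closed.
- sleeve_grip (a point): Point on the axis of the stroke regulator's knurled steel sleeve, where to grip: 24 mm above the scale disc, 17 mm below the sleeve's end. The sleeve is a cylinder 44 mm in diameter, 40 mm long. z axis = sleeve axis, outwards, leaning 35 degrees from vertical towards the robot; x and y turn with the sleeve. Black pointer at its foot, black bar across its end face.
- regulator: Stroke regulator, bolted down: grey housing, base 120 x 100 x 30 mm (centre 20 mm along +x from this origin, z 0 on the bench), round head leaning 35 degrees towards -x, with an aluminium scale disc 104 mm in diameter whose centre is 105 mm above this origin. On the disc a tick for each value 0 to 6 with as many dots as its number; 3 is at the disc's highest side.
- sleeve (a joint): Angle of the sleeve in rad; value = angle / 0.4 (0 at 0.0, 1 at 0.4, ... 5 at 2.0, 6 at 2.4; stops at 0 and 2.4). A sprung notch holds it at each value. It grows as the sleeve turns clockwise, seen facing its end. Turning takes about 0.1 N m.
- bench_block: Bystander: loose square steel bench block 75 x 75 x 22 mm; origin at the middle of its underside. Not to be disturbed.
- graver: Bystander: loose graver with a wooden handle, 150 mm long, about 30 mm thick, lying along its x axis; origin at the middle of its underside. Not to be disturbed.
- case: Bystander: loose black case 162 x 87 x 53 mm, long side along its x; origin at the middle of its underside. Not to be disturbed.
- notebook: Bystander: loose notebook 150 x 110 x 13 mm; origin at the middle of its underside. Not to be disturbed.
- pickle_jar: Bystander: loose glass jar with brass lid, 56 mm diameter, 70 mm high; origin at the middle of its underside. Not to be disturbed.
- ring_mandrel: Bystander: upright steel ring mandrel, a slender cone 140 mm high on a foot 56 mm in diameter; origin at the middle of its underside. Not to be disturbed.
- oil_bottle: Bystander: upright amber oil bottle with black cap, 44 mm diameter, 100 mm high, standing behind the regulator; origin at the middle of its underside. Not to be disturbed.

How it is judged:
By the outcome, as a careful person would: the job done as asked, in the order asked, and still so for the second after the job is handed in, with the robot touching nothing.
It also fails if it takes over 67 s, if anything falls off the work surface, if the arm or the gripper's body presses on something with over 40 N, if the wrist force passes 120 N, or if a joint passes its speed limit or range.

## Working session

There is one attempt and no reset: what is moved stays moved. The work goes in short steps, Python scripts to look and compute and a tool call to move; the robot and the scene stay as the last step left them, time stands still between calls to the robot, and variables do not carry over. Pictures are saved under pics/ and viewed, about 8 in all and at most 12, crops included, and the job is handed in when it is done.

Besides the shell and the picture viewer there is one more tool, called after "Emit:" as name(argument=value, ...) on one line, values as JSON. apply_moves: Moves the arm, as the interface text tells. Its arguments: {"type":"object","properties":{"deltas":{"type":"array"},"squeeze":{"type":"number"}},"required":["deltas"]}

```bash
ls; mkdir -p pics; cat > h.py <<'E'
from workcell import *
import numpy as np, cv2
from scipy.spatial.transform import Rotation as R
def rot(q): return R.from_quat([q[1],q[2],q[3],q[0]])
def cloud(name,depth):
    p=camera_params(name);K=np.array(p["intrinsics"]);k1=p["k1"]
    v,u=np.mgrid[0:400,0:640]
    xd=(u-K[0,2])/K[0,0];yd=(v-K[1,2])/K[1,1];x,y=xd.copy(),yd.copy()
    for _ in range(8):
        f=1+k1*(x*x+y*y);x=xd/f;y=yd/f
    c=np.stack([x*depth,-y*depth,-depth],-1)
    W=rot(p["attitude"]).apply(c.reshape(-1,3)).reshape(400,640,3)+np.array(p["xyz"])
    W[depth<=0]=np.nan
    return W
def proj(name,P):
    p=camera_params(name);K=np.array(p["intrinsics"]);k1=p["k1"]
    c=rot(p["attitude"]).inv().apply(np.atleast_2d(P)-np.array(p["xyz"]))
    x=c[:,0]/-c[:,2];y=-c[:,1]/-c[:,2];f=1+k1*(x*x+y*y)
    return np.stack([x*f*K[0,0]+K[0,2],y*f*K[1,1]+K[1,2]],-1)
E
python3 - <<'E'
from h import *
s=observe();print(s)
for c in ("scene","top"):
    im,d=camera(c);cv2.imwrite(f"pics/{c}0.png",im);np.savez(f"{c}0.npz",im=im,d=d)
    p=camera_params(c);print(c,p)
    for n in ["handpiece","nose","seat","guard","sleeve_grip","regulator","bench_block","graver","case","notebook","pickle_jar","ring_mandrel","oil_bottle"]:
        print(n,[(np.round(m["centre"],1).tolist(),round(m["score"],2)) for m in mark_of(c,n)[:2]])
E
```

```text
pics
{'t': 0.0, 'joint_pos': array([ 1.15618419e+00,  1.16428566e-01,  1.44224323e+00,  3.17788048e-05,
        1.58399802e+00, -3.78029702e-02]), 'qd': array([-0.00056252,  0.00023393,  0.0003238 ,  0.00059973, -0.0006604 ,
        0.00184825]), 'tau': array([-2.13703170e-03, -7.21283484e+01, -6.22628903e+01,  7.79781584e-02,
        2.38811265e-02, -1.04287137e-04]), 'position': array([248.29808766, 627.47660487, 234.95757059]), 'eef_rot': array([-0.69422534,  0.69496257, -0.13253161,  0.13233888]), 'contact_force': array([ 0.23751623, -0.14864905,  0.1170935 ]), 'ft_torque': array([-0.00360446,  0.00189122,  0.01382726]), 'gripper_width': 93.0705827207275}
scene {'intrinsics': array([[436.36159191,   0.        , 325.56785846],
       [  0.        , 436.36159191, 197.27974615],
       [  0.        ,   0.        ,   1.        ]]), 'k1': -0.017739590548998683, 'xyz': array([1532.09535602, -418.31908935, 1044.397121  ]), 'attitude': array([0.74696883, 0.34355687, 0.22708674, 0.5219558 ])}
handpiece [([442.9, -44.6, 11.7], 0.7), ([690.6, -20.2, -2.3], 0.49)]
nose [([444.2, 390.3, 2.6],
[... 809 characters left out ...]
e': array([-0.69594543, -0.05507188,  0.06870971,  0.71267526])}
handpiece [([440.2, -38.1, 8.9], 0.93)]
nose [([439.4, 57.0, 10.1], 0.71)]
seat [([436.4, 57.8, 10.0], 0.58), ([572.8, -248.9, 30.6], 0.55)]
guard [([566.5, -134.2, 55.1], 0.86)]
sleeve_grip [([583.1, 259.7, 125.3], 0.89)]
regulator [([596.4, 255.5, 2.3], 0.92), ([343.1, -330.7, 0.3], 0.24)]
bench_block [([691.8, -22.0, 0.6], 0.71), ([583.8, 256.8, 121.6], 0.54)]
graver [([442.2, 388.2, 3.8], 0.83), ([598.5, 255.2, 5.0], 0.65)]
case [([314.6, 302.8, -3.8], 0.56)]
notebook [([345.6, -331.6, -1.5], 0.78)]
pickle_jar [([477.3, -449.6, 3.5], 0.67)]
ring_mandrel [([586.9, 13.1, -2.5], 0.63)]
oil_bottle [([726.8, 197.9, -0.0], 0.62)]
```

```bash
python3 - <<'E'
from h import *
z=np.load("top0.npz");W=cloud("top",z["d"])
for n in ["handpiece"]:
    m=silhouettes("top",n)[0]["pixels"];P=W[m];P=P[(P[:,2]>5)&(P[:,2]<40)]
    xy=P[:,:2];c=xy.mean(0);u,s,vt=np.linalg.svd(xy-c,full_matrices=False);ax=vt[0]*np.sign(vt[0][1])
    t=(xy-c)@ax;lat=(xy-c)@np.array([-ax[1],ax[0]])
    print(n,c,ax,np.degrees(np.arctan2(ax[0],ax[1])),t.min(),t.max(),np.percentile(P[:,2],[5,50,95]))
    for a in range(int(t.min()),int(t.max()),10):
        k=(t>=a)&(t<a+10);print(a,k.sum(),lat[k].mean().round(1),np.ptp(lat[k]).round(1),P[k,2].max().round(1))
# bench rest points
w=W.reshape(-1,3);k=(abs(w[:,0]-572)<60)&(abs(w[:,1]+248)<140)
q=w[k]
for lo,hi in((4,14),(40,58),(58,80)):
    a=q[(q[:,2]>lo)&(q[:,2]<hi)];print(lo,len(a),cv2.minAreaRect(a[:,:2].astype(np.float32)))
a=q[(q[:,2]>40)];
for y in range(-350,-110,8):
    b=a[(a[:,1]>=y)&(a[:,1]<y+8)]
    if len(b):print(y,len(b),b.min(0).round(),b.max(0).round())
cv2.imwrite("pics/a.png",cv2.resize(z["im"],(800,500)))
s=np.load("scene0.npz")["im"];cv2.imwrite("pics/b.png",cv2.resize(s,(800,500)))
E
```

```text
handpiece [436.69297678 -25.10221426] [-0.03897597  0.99924015] -2.233724564695798 -78.24310661183459 86.78220055532418 [12.37205417 19.73748346 26.1774803 ]
-78 37 0.8 24.9 30.0
-68 24 -1.7 22.4 28.4
-58 26 1.0 17.1 27.2
-48 26 -0.7 17.4 26.2
-38 20 1.3 14.4 27.7
-28 24 -0.0 14.6 26.0
-18 21 -0.8 15.8 25.4
-8 26 0.6 17.3 25.3
2 26 -0.6 17.7 26.6
12 19 0.8 14.4 25.2
22 26 0.5 15.8 26.8
32 27 -1.1 22.9 30.3
42 38 1.1 29.2 29.1
52 29 -0.7 28.4 24.8
62 17 0.2 13.8 23.2
72 15 -0.7 9.2 20.6
82 6 -0.3 6.3 17.5
4 1133 ((572.121337890625, -248.2069549560547), (279.8801574707031, 116.83623504638672), 89.70250701904297)
40 115 ((565.2381591796875, -210.29171752929688), (166.94253540039062, 62.91035461425781), 89.7141342163086)
58 111 ((572.7492065429688, -245.99407958984375), (48.80986404418945, 97.2029800415039), 2.603487730026245)
-302 1 [ 585. -294.   68.] [ 585. -294.   68.]
-294 43 [ 548. -294.   40.] [ 597. -286.   73.]
-286 45 [ 548. -286.   41.] [ 596. -280.   71.]
-214 33 [ 546. -212.   44.] [ 595. -206.   72.]
-206 42 [ 546. -205.   44.] [ 595. -199.   75.]
-198 5 [ 581. -197.   69.] [ 591. -197.   74.]
-142 2 [ 536. -134.   47.] [ 539. -134.   48.]
-134 55 [ 534. -133.   41.] [ 597. -127.   58.]
```

View pics/a.png

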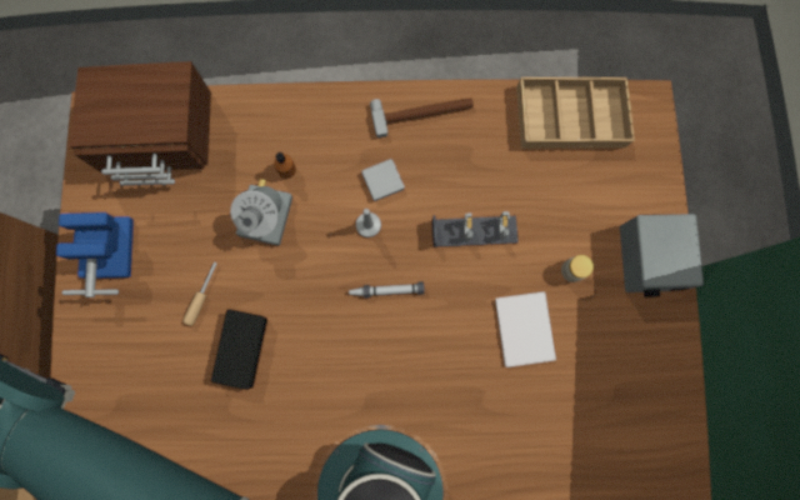

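View pics/b.png

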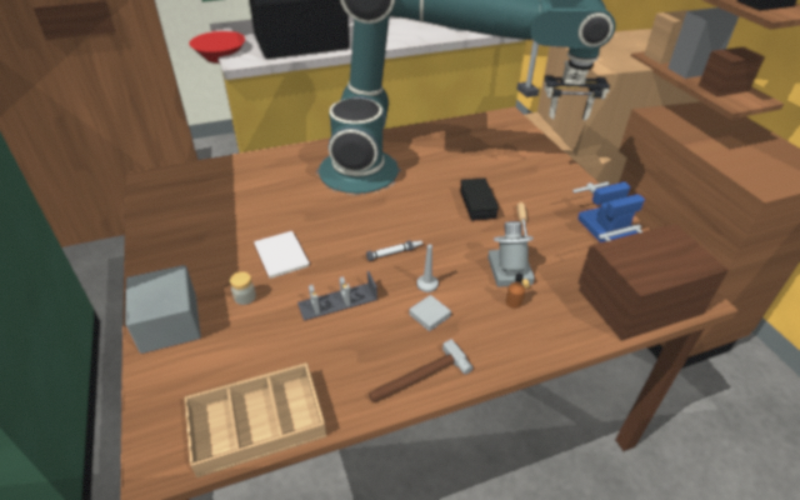

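```bash
python3 - <<'E'
from h import *
s=observe();T=rot(s["eef_rot"]).as_matrix();print("tool axes cols x,y,z\n",T.round(3))
ims=[];ds=[]
for i in range(5):
    im,d=camera("top");ims.append(im.astype(float));ds.append(d)
im=np.mean(ims,0).astype(np.uint8);d=np.median(ds,0)
W=cloud("top",d);w=W.reshape(-1,3)
for n in ["regulator","sleeve"]:
    for r in silhouettes("top",n)[:1]:
        P=W[r["pixels"]];print(n,r["score"],r["pixels"].sum(),np.nanmin(P,0),np.nanmax(P,0))
c0=np.array([597,255,105.])
k=(np.linalg.norm(w[:,:2]-c0[:2],axis=1)<58)&(w[:,2]>55)
q=w[k]
best=None;rng=np.random.default_rng(0)
for _ in range(3000):
    a,b,c=q[rng.choice(len(q),3,replace=False)];n=np.cross(b-a,c-a)
    if np.linalg.norm(n)<300:continue
    n/=np.linalg.norm(n);n*=np.sign(n[2])
    if not .7<n[2]<.92:continue
    dd=(q-a)@n;r=(abs(dd)<2).sum()
    # disc: prefer plane low near 105 at centre
    if abs((c0-a)@n)>12:continue
    if best is None or r>best[0]:best=(r,n,a)
r,n,a=best
for _ in range(5):
    inl=q[abs((q-a)@n)<2.5];a=inl.mean(0);n=np.linalg.svd(inl-a)[2][2];n*=np.sign(n[2])
print("disc n",n,len(inl),"tilt",np.degrees(np.arccos(n[2])),"az",np.degrees(np.arctan2(n[1],n[0])))
e1=np.cross(n,[0,0,1]);e1/=np.linalg.norm(e1);e2=np.cross(n,e1)
uv=np.stack([(inl-a)@e1,(inl-a)@e2],-1).astype(np.float32)
(cc,rad)=cv2.minEnclosingCircle(uv);C=a+cc[0]*e1+cc[1]*e2;print("disc centre",C,rad)
top=q[((q-C)@n>36)];print("end face",len(top),top.mean(0),((top-C)@n).mean(), "implied centre",top.mean(0)-41*n)
print("pix",proj("top",[C,C+24*n,C+41*n]))
u0,v0=proj("top",C)[0].astype(int)
cr=im[v0-32:v0+32,u0-40:u0+40];cv2.imwrite("pics/reg.png",cv2.resize(cr,(800,640)[:2],interpolation=cv2.INTER_CUBIC)[:600]);print(u0,v0)
E
```

```text
tool axes cols x,y,z
 [[ 0.93  -0.     0.368]
 [-0.368 -0.     0.93 ]
 [ 0.    -1.    -0.   ]]
regulator 0.57 1817 [545.00071313 189.62629603  -3.56605136] [694.58272134 312.90645822 151.21072007]
sleeve 0.77 314 [556.02103124 236.234568   106.36856859] [612.58520416 281.90077944 151.21072007]
disc n [-0.55441499  0.14677565  0.81919529] 734 tilt 34.99567961530493 az 165.17171011203047
disc centre [595.63917211 256.42386834 104.87699799] 52.50275802612305
end face 206 [573.5835366  261.89984356 139.50613167] 41.399738068266934 implied centre [596.3145512  255.88204191 105.91912468]
pix [[203.01619004 171.30130736]
 [199.97791845 174.59218491]
 [197.7643464  176.99188731]]
203 171
```

View pics/reg.png

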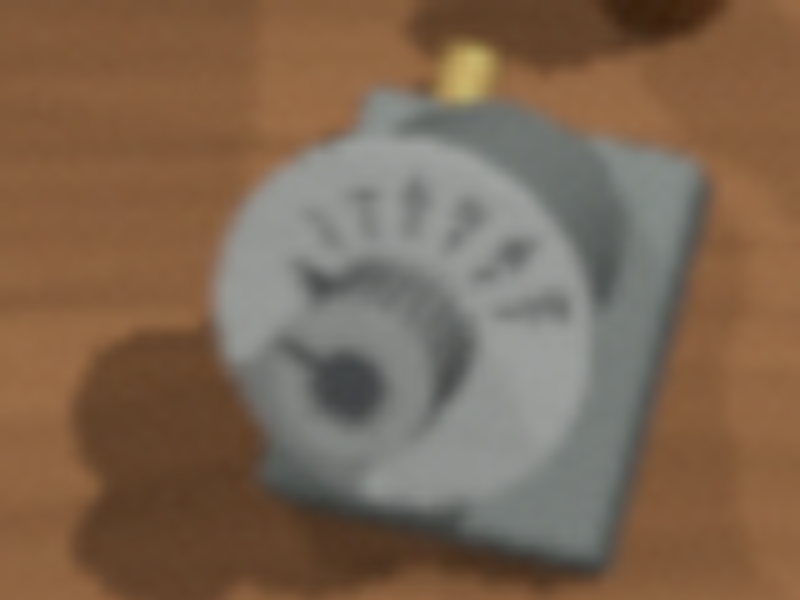

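Emit:
apply_moves(deltas=[{"linear": [0,0,0],"twist": 0.145,"hand": 93},{"linear": [0,0,0],"twist": 0.145,"hand": 93},{"linear": [0,0,0],"twist": 0.145,"hand": 93},{"linear": [0,0,0],"twist": 0.145,"hand": 93},{"linear": [0,0,0],"twist": 0.145,"hand": 93},{"linear": [0,0,0],"twist": 0.145,"hand": 60},{"linear": [0,0,0],"twist": 0.145,"hand": 60},{"linear": [0,0,0],"twist": 0.14,"hand": 60},{"linear": [40,0,10],"twist": 0,"hand": 60},{"linear": [40,0,10],"twist": 0,"hand": 60},{"linear": [40,0,10],"twist": 0,"hand": 60},{"linear": [40,0,10],"twist": 0,"hand": 60}])

```text
t: 3.0
position: [294.7, 467.8, 235.5]
eef_rot: [0.51, -0.51, 0.49, -0.49]
contact_force: [0.7, 0.0, 0.5]
gripper_width: 60.2
```

Emit:
apply_moves(deltas=[{"linear": [43,0,10.5],"twist": 0,"hand": 60},{"linear": [43,0,10.5],"twist": 0,"hand": 60},{"linear": [43,0,10.5],"twist": 0,"hand": 60},{"linear": [43,0,10.5],"twist": 0,"hand": 60},{"linear": [43,0,10.5],"twist": 0,"hand": 60},{"linear": [43,0,10.5],"twist": 0,"hand": 60},{"linear": [43,0,10.5],"twist": 0,"hand": 60},{"linear": [43,0,10.5],"twist": 0,"hand": 60},{"linear": [43,10,10.5],"twist": 0,"hand": 60},{"linear": [43,30,10.5],"twist": 0,"hand": 60},{"linear": [43,30,10],"twist": 0,"hand": 60},{"linear": [30,30,10],"twist": 0,"hand": 60}])

```text
t: 4.2
position: [437.7, -25.3, 139.1]
eef_rot: [0.51, -0.509, 0.49, -0.491]
contact_force: [0.1, 0.9, 0.1]
gripper_width: 59.9
```

```bash
cat >> h.py <<'E'
def go(target,az):
    """remaining delta in tool axes to world target and tool-z azimuth (deg)"""
    s=observe();T=rot(s["eef_rot"]).as_matrix();d=np.array(target)-s["position"]
    a=np.degrees(np.arctan2(T[1,2],T[0,2]))
    print("t",round(s["t"],2),"pos",s["position"].round(1),"az",round(a,2),"lin",(T.T@d).round(1),"twist",round(np.radians((a-az+180)%360-180),3),"F",s["contact_force"].round(1),"w",round(s["gripper_width"],1))
E
python3 - <<'E'
from h import *
go([439,-37.5,20],2.2)
# predicted pointer pixels in crop for values
n=np.array([-0.554,0.147,0.819]);C=np.array([596,256.2,105.3])
hi=np.array([0,0,1])-n[2]*n;hi/=np.linalg.norm(hi)
for v in range(7):
    e=R.from_rotvec(-n*0.4*(v-3)).apply(hi);print(v,((proj("top",C+30*e)[0]-[163,139])*10).round(),((proj("top",C+44*e)[0]-[163,139])*10).round())
E
```

```text
t 4.2 pos [437.7 -25.3 139.1] az 2.17 lin [ 12.2 119.1   0.6] twist -0.001 F [0.1 0.9 0.1] w 59.9
0 [304. 260.] [260. 232.]
1 [331. 231.] [299. 189.]
2 [369. 216.] [354. 167.]
3 [412. 218.] [418. 169.]
4 [454. 236.] [479. 196.]
5 [486. 268.] [527. 243.]
6 [506. 308.] [555. 302.]
```

Emit:
apply_moves(deltas=[{"linear": [12,30,0.5],"twist": 0,"hand": 60},{"linear": [0,30,0],"twist": 0,"hand": 60},{"linear": [0,30,0],"twist": 0,"hand": 60},{"linear": [0,20,0],"twist": 0,"hand": 45},{"linear": [0,8.5,0],"twist": 0,"hand": 45},{"linear": [0,0,0],"twist": 0,"hand": 10},{"linear": [0,0,0],"twist": 0,"hand": 10},{"linear": [0,0,0],"twist": 0,"hand": 10},{"linear": [0,0,0],"twist": 0,"hand": 10},{"linear": [0,0,0],"twist": 0,"hand": 10}], squeeze=40)

```text
t: 5.2
position: [439.2, -35.0, 22.0]
eef_rot: [0.51, -0.509, 0.49, -0.491]
contact_force: [-1.0, 0.6, 7.5]
gripper_width: 16.9
```

Emit:
apply_moves(deltas=[{"linear": [0,0,0],"twist": 0,"hand": 10},{"linear": [0,0,0],"twist": 0,"hand": 10}])

```text
t: 5.4
position: [439.2, -35.0, 22.0]
eef_rot: [0.51, -0.509, 0.49, -0.491]
contact_force: [-0.5, 0.9, 6.3]
gripper_width: 16.8
```

```bash
python3 - <<'E'
from h import *
go([439,-37.5,20],2.2)
im,d=camera("scene");u,v=proj("scene",[440,-38,20])[0].astype(int);print(u,v)
cr=im[v-40:v+25,u-45:u+45];cv2.imwrite("pics/g1.png",cv2.resize(cr,(800,578),interpolation=cv2.INTER_CUBIC))
E
```

```text
t 5.4 pos [439.2 -35.   22. ] az 2.24 lin [ 2.5  2.  -0.3] twist 0.001 F [-0.5  0.9  6.3] w 16.8
311 198
```

View pics/g1.png

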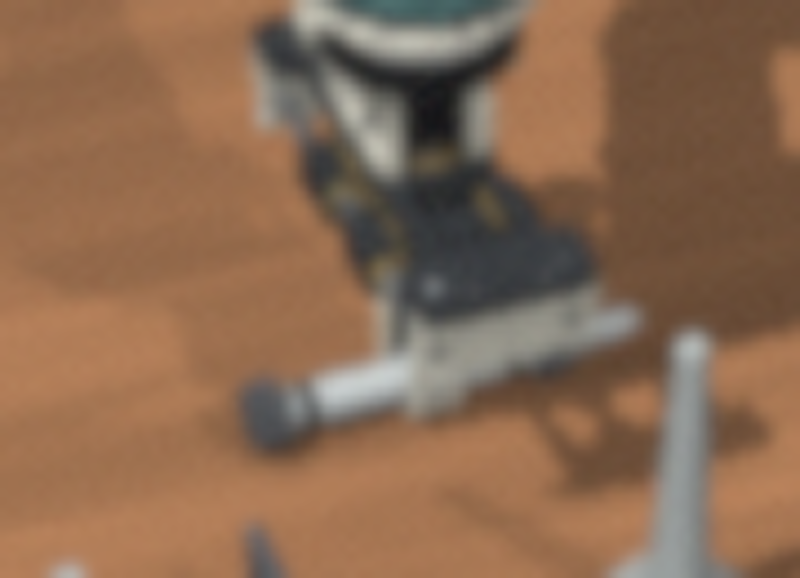

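Emit:
apply_moves(deltas=[{"linear": [0,-10,0],"twist": 0,"hand": 10},{"linear": [0,-30,0],"twist": 0,"hand": 10},{"linear": [0,-30,0],"twist": 0,"hand": 10},{"linear": [0,-30,0],"twist": 0,"hand": 10},{"linear": [0,-20,0],"twist": 0,"hand": 10},{"linear": [0,0,0],"twist": 0,"hand": 10}])

```text
t: 6.05
position: [439.5, -35.0, 144.2]
eef_rot: [0.511, -0.509, 0.489, -0.491]
contact_force: [-0.2, 0.8, -2.6]
gripper_width: 16.9
```

```bash
cat >> h.py <<'E'
def grab(name,n=3):
    I=[];D=[]
    for i in range(n):
        im,d=camera(name);I.append(im.astype(float));D.append(np.where(d>0,d,np.nan))
    return np.mean(I,0).astype(np.uint8),np.nan_to_num(np.nanmedian(D,0))
E
python3 - <<'E' 2>/dev/null
from h import *
s=observe();p=s["position"];go([572,-248,142],2.5)
for c in("top","scene"):
    im,d=grab(c);W=cloud(c,d)
    for n in("handpiece","nose"):print(c,n,[(np.round(m["centre"],1),round(m["score"],2)) for m in mark_of(c,n)[:2]])
    r=silhouettes(c,"handpiece")[0];P=W[r["pixels"]];P=P[(abs(P[:,2]-(p[2]-8))<40)&(abs(P[:,0]-p[0])<40)];
    ax=np.array([-.039,.999,0]);t=(P-p)@ax;print(len(P),"t range",np.percentile(t,[0,2,98,100]),"z",np.percentile(P[:,2],[5,50,95]))
    for a in range(-90,110,10):
        k=(t>=a)&(t<a+10)
        if k.sum()>3:print(a,k.sum(),P[k].mean(0).round(1),P[k].max(0).round(1))
E
```

```text
t 6.05 pos [439.5 -35.  144.2] az 2.24 lin [218.    2.9 124.1] twist -0.005 F [-0.2  0.8 -2.6] w 16.9
top handpiece []
top nose []
```

```bash
python3 - <<'E' 2>/dev/null
from h import *
s=observe();p=s["position"]
for c in("scene","top"):
    im,d=grab(c);W=cloud(c,d)
    u,v=proj(c,p)[0].astype(int)
    cr=im[v-50:v+50,u-65:u+65];cv2.imwrite(f"pics/h_{c}.png",cv2.resize(cr,(780,600),interpolation=cv2.INTER_CUBIC))
    if c=="scene":
      for n in("handpiece","nose"):print(c,n,[(np.round(m["centre"],1),round(m["score"],2)) for m in mark_of(c,n)[:2]])
      for r in silhouettes(c,"handpiece")[:1]:
        P=W[r["pixels"]];P=P[(abs(P[:,2]-(p[2]-8))<40)&(abs(P[:,0]-p[0])<40)];
        ax=np.array([-.039,.999,0]);t=(P-p)@ax;print(len(P),"t range",np.percentile(t,[0,2,98,100]),"z",np.percentile(P[:,2],[5,50,95]))
        for a in range(-90,110,10):
          k=(t>=a)&(t<a+10)
          if k.sum()>3:print(a,k.sum(),P[k].mean(0).round(1),P[k].max(0).round(1))
a=cv2.imread("pics/h_scene.png");b=cv2.imread("pics/h_top.png");cv2.imwrite("pics/h.png",cv2.resize(np.hstack([a,b]),(800,308)))
E
```

```text
scene handpiece [(array([441.6, -46.1, 131.2]), 0.73), (array([584.7, 258.4, 125.3]), 0.39)]
scene nose [(array([434.5,  59.8, 133.4]), 0.63), (array([7.283e+02, 1.982e+02, 5.000e-01]), 0.27)]
194 t range [-73.22923871 -72.84300381  83.99657702  90.26184424] z [124.45009279 134.93587895 142.7776384 ]
-80 20 [ 444.7 -106.6  132.9] [ 456.6 -104.5  145. ]
-70 24 [448.2 -99.5 136.3] [456.4 -94.7 145.2]
-60 14 [447.2 -90.2 136.1] [451.6 -85.4 143.3]
-50 18 [444.4 -79.6 134.4] [449.9 -75.3 139.3]
-40 17 [445.8 -68.8 135. ] [451.4 -64.8 140.4]
-30 12 [444.2 -59.3 135.6] [449.6 -55.5 139.7]
-20 17 [443.8 -49.7 134.5] [450.4 -44.8 141.5]
20 7 [445.8  -8.9 133.7] [448.2  -4.6 138. ]
30 9 [444.8   1.  133.6] [448.    4.  139.4]
40 13 [445.6  11.1 131.5] [449.1  13.9 140. ]
50 16 [448.2  20.4 133.2] [451.5  24.6 141.2]
60 8 [443.4  31.7 131.9] [449.5  34.7 137.7]
70 9 [439.6  41.1 133. ] [442.   45.1 138.3]
80 6 [438.6  49.4 133.3] [441.5  52.5 136.5]
```

View pics/h.png

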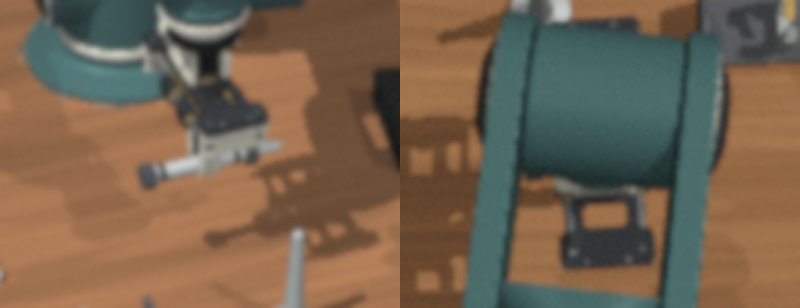

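```bash
python3 - <<'E' 2>/dev/null
from h import *
from scipy.optimize import least_squares
for c in("top","scene"):
    im,d=grab(c,6);W=cloud(c,d);np.savez(f"{c}1.npz",im=im,d=d)
    S=[];G=[]
    for i in range(4):
        S+=[m["centre"] for m in mark_of(c,"seat") if abs(m["centre"][1]+248)<15]
        G+=[m["centre"] for m in mark_of(c,"guard") if abs(m["centre"][1]+133)<15]
        camera(c)
    print(c,"seat",np.mean(S,0),np.std(S,0),"guard",np.mean(G,0),np.std(G,0))
    w=W.reshape(-1,3);q=w[(abs(w[:,0]-572)<70)&(abs(w[:,1]+248)<160)]
    print("bench z",np.median(q[(q[:,2]<5)][:,2]))
    g=q[(q[:,1]>-150)&(q[:,1]<-115)&(q[:,2]>25)];print("guard pts",len(g),np.percentile(g,[2,50,98],axis=0).round(1).tolist())
    for y0 in(-287.5,-207.5):
        f=q[(abs(q[:,1]-y0)<14)&(q[:,2]>20)]
        print("fork",y0,len(f))
        for zz in range(20,76,6):
            k=f[(f[:,2]>=zz)&(f[:,2]<zz+6)]
            if len(k):print(zz,len(k),np.sort(k[:,0]).round(0).astype(int).tolist()[:40], k[:,1].mean().round(1))
E
```

```text
top seat [ 572.7   -247.275   30.05 ] [1.66132477 1.639169   1.28354977] guard [ 566.1   -135.35    53.875] [1.12472219 1.13468057 0.57608593]
bench z -0.9928138593915037
guard pts 41 [[558.1, -132.7, 26.4], [575.3, -129.4, 50.3], [595.2, -126.5, 52.4]]
fork -287.5 132
20 23 [548, 552, 555, 558, 560, 563, 566, 566, 569, 569, 571, 572, 572, 572, 574, 575, 577, 578, 580, 581, 584, 592, 595] -283.3
26 4 [548, 548, 568, 597] -284.7
32 15 [549, 549, 552, 555, 560, 581, 581, 584, 584, 586, 586, 589, 590, 592, 592] -282.3
38 5 [549, 549, 557, 594, 597] -283.0
44 2 [550, 592] -281.6
50 14 [548, 548, 548, 552, 555, 557, 560, 562, 568, 568, 571, 571, 593, 597] -283.4
56 30 [551, 551, 551, 551, 562, 562, 567, 570, 571, 573, 573, 573, 573, 576, 576, 576, 576, 578, 578, 578, 578, 581, 581, 583, 584, 584, 592, 592, 592, 592] -286.2
62 29 [552, 552, 552, 552, 554, 554, 555, 555, 558, 558, 558, 558, 580, 580, 583, 583, 585, 585, 586, 586, 588, 588, 588, 588, 590, 593, 596, 596, 596] -285.8
68 10 [584, 585, 587, 587, 593, 593, 593, 593, 595, 596] -289.2
fork -207.5 110
20 14 [547, 562, 565, 565, 567,
[... 1415 characters left out ...]
 [590, 593, 595, 595, 597, 597, 599, 600, 602] -290.1
fork -207.5 102
20 17 [553, 560, 560, 563, 564, 564, 566, 568, 572, 572, 575, 585, 596, 597, 598, 598, 600] -210.3
26 11 [553, 559, 560, 561, 562, 586, 597, 597, 597, 598, 598] -210.5
32 7 [555, 560, 588, 598, 598, 598, 599] -208.6
38 9 [556, 561, 562, 597, 597, 598, 599, 599, 600] -210.7
44 9 [559, 560, 560, 562, 562, 597, 597, 598, 600] -210.2
50 5 [560, 560, 561, 597, 598] -208.3
56 20 [558, 558, 559, 559, 560, 561, 561, 563, 563, 575, 577, 579, 579, 591, 597, 598, 598, 598, 599, 601] -209.1
62 16 [553, 554, 557, 557, 557, 557, 587, 588, 589, 597, 598, 598, 598, 599, 599, 599] -208.1
68 8 [585, 590, 593, 593, 594, 595, 597, 597] -205.3
```

Emit:
apply_moves(deltas=[{"linear": [35.4,0,20.7],"twist": 0,"hand": 10},{"linear": [35.4,0,20.7],"twist": 0,"hand": 10},{"linear": [35.4,0,20.7],"twist": 0,"hand": 10},{"linear": [35.4,0,20.7],"twist": 0,"hand": 10},{"linear": [35.4,0,20.7],"twist": 0,"hand": 10},{"linear": [35.4,10,20.7],"twist": 0,"hand": 10},{"linear": [0,20,0],"twist": 0,"hand": 10},{"linear": [0,0,0],"twist": 0,"hand": 10},{"linear": [0,0,0],"twist": 0,"hand": 10}])

```text
t: 9.5
position: [570.6, -242.0, 111.0]
eef_rot: [-0.51, 0.51, -0.491, 0.49]
contact_force: [0.1, -0.0, -1.7]
gripper_width: 16.8
```

```bash
python3 - <<'E' 2>/dev/null
from h import *
go([571.8,-242.5,90],2.2);p=observe()["position"]
for c in("scene","top"):
    im,d=grab(c,4);W=cloud(c,d)
    print(c,[(np.round(m["centre"],1),round(m["score"],2)) for m in mark_of(c,"handpiece")[:2]],[(np.round(m["centre"],1),round(m["score"],2)) for m in mark_of(c,"nose")[:2]])
    w=W.reshape(-1,3);q=w[(abs(w[:,0]-572)<40)&(abs(w[:,1]+248)<130)&(abs(w[:,2]-(p[2]-9))<18)]
    ax=np.array([-.039,.999,0]);t=(q-p)@ax
    for a in range(-80,110,10):
        k=(t>=a)&(t<a+10)
        if k.sum()>3:print(a,k.sum(),t[k].min().round(1),t[k].max().round(1),q[k].mean(0).round(1),q[k].max(0).round(1))
    u,v=proj(c,[572,-240,80])[0].astype(int)
    cv2.imwrite(f"pics/r_{c}.png",cv2.resize(im[v-45:v+45,u-60:u+60],(640,480),interpolation=cv2.INTER_CUBIC))
a=cv2.imread("pics/r_scene.png");b=cv2.imread("pics/r_top.png");cv2.imwrite("pics/r.png",cv2.resize(np.vstack([a,b]),(400,600)) if 0 else cv2.resize(np.hstack([a,b]),(800,300)))
E
```

```text
t 9.5 pos [ 570.6 -242.   111. ] az 2.24 lin [ 0.6 21.   1.2] twist 0.001 F [ 0.1 -0.  -1.7] w 16.8
scene [(array([583.2, 259.3, 121.4]), 0.71), (array([ 569.9, -132.5,   52.9]), 0.66)] [(array([ 566.5, -149.5,  105. ]), 0.71), (array([ 7.286e+02,  1.984e+02, -4.000e-01]), 0.27)]
-80 14 -72.8 -70.3 [ 579.5 -313.4  105.9] [ 588.7 -311.8  116.1]
-70 31 -69.6 -60.1 [ 581.  -306.6  109.1] [ 589.4 -301.6  118. ]
-60 22 -59.7 -50.6 [ 579.4 -296.8  107.7] [ 588.5 -292.2  115.4]
-50 21 -49.7 -40.2 [ 578.1 -286.7  107.5] [ 582.9 -281.9  112.2]
-40 18 -39.3 -30.4 [ 577.5 -276.5  106.8] [ 581.9 -272.1  111.7]
-30 19 -29.6 -20.2 [ 576.4 -266.7  107.2] [ 580.9 -262.   112.9]
-20 4 -19.8 -10.3 [ 580.9 -257.4  101. ] [ 582.4 -251.9  104.7]
-10 12 -9.9 -1.0 [ 593.4 -246.7  109.1] [ 595.6 -242.1  115. ]
0 9 1.5 8.6 [ 594.2 -235.9  110.2] [ 595.9 -232.4  117.4]
40 7 40.6 49.7 [ 579.8 -195.1   99.1] [ 584.4 -191.8  105.5]
50 14 50.1 59.7 [ 580.5 -185.   103.6] [ 584.9 -181.8  115.1]
60 13 60.2 69.5 [ 573.6 -176.3  107.7] [ 580.3 -172.3  111.5]
70 14 70.7 79.3 [ 572.7 -167.1  105.9] [ 578.  -162.6  110. ]
80 8 81.2 89.6 [ 571.  -156.6  104. ] [ 574.5 -152.4  107.1]
top [(array([ 570.3, -245.8,   98.7]), 0.39)] [(array([ 571.4, -153.4,   99.7]), 0.55)]
-70 10 -69.4 -61.2 [ 559.6 -308.3  106.7] [ 563.3 -303.7  113.3]
-60 4 -58.8 -56.5 [ 558.6 -300.1  104.4] [ 560.2 -299.1  106.9]
20 12 26.2 29.9 [ 567.5 -213.9  109.1] [ 575.1 -212.3  111.2]
30 15 31.4 38.2 [ 568.9 -207.3  109.3] [ 575.1 -204.1  111.6]
70 10 71.1 79.9 [ 567.7 -165.3  106.3] [ 573.2 -162.1  108.7]
80 15 80.0 88.1 [ 564.1 -157.8  106.3] [ 571.4 -154.1  109.9]
90 11 90.3 95.9 [ 564.6 -149.4  105. ] [ 568.8 -146.2  107.6]
```

View pics/r.png

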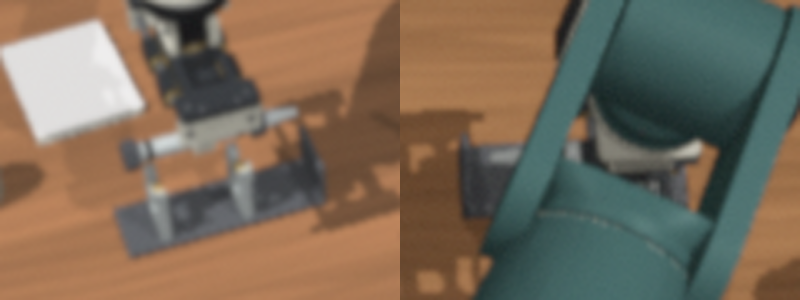

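Emit:
apply_moves(deltas=[{"linear": [0,10,0.7],"twist": 0,"hand": 10},{"linear": [0,10,0],"twist": 0,"hand": 10},{"linear": [0,5,0],"twist": 0,"hand": 10},{"linear": [0,4,0],"twist": 0,"hand": 10},{"linear": [0,3,0],"twist": 0,"hand": 10},{"linear": [0,0,0],"twist": 0,"hand": 10}], squeeze=60)

```text
t: 10.7
position: [571.5, -242.3, 78.6]
eef_rot: [-0.51, 0.51, -0.49, 0.49]
contact_force: [1.4, -0.3, -2.2]
gripper_width: 16.6
```

Emit:
apply_moves(deltas=[{"linear": [0,3,0],"twist": 0,"hand": 10},{"linear": [0,3,0],"twist": 0,"hand": 10},{"linear": [0,3,0],"twist": 0,"hand": 10},{"linear": [0,3,0],"twist": 0,"hand": 10},{"linear": [0,0,0],"twist": 0,"hand": 10}])

```text
t: 11.2
position: [571.9, -242.6, 67.7]
eef_rot: [0.51, -0.51, 0.49, -0.491]
contact_force: [-1.1, -1.8, 3.6]
gripper_width: 16.5
```

Emit:
apply_moves(deltas=[{"linear": [0,3,0],"twist": 0,"hand": 10},{"linear": [0,3,0],"twist": 0,"hand": 10},{"linear": [0,3,0],"twist": 0,"hand": 10},{"linear": [0,0,0],"twist": 0,"hand": 10}])

```text
t: 11.6
position: [571.2, -242.4, 57.9]
eef_rot: [-0.509, 0.51, -0.49, 0.49]
contact_force: [-6.6, -1.5, 0.4]
gripper_width: 16.5
```

Emit:
apply_moves(deltas=[{"linear": [0,3,0],"twist": 0,"hand": 10},{"linear": [0,3,0],"twist": 0,"hand": 10},{"linear": [0,3,0],"twist": 0,"hand": 10},{"linear": [0,0,0],"twist": 0,"hand": 10}])

```text
t: 12.0
position: [571.4, -242.2, 48.5]
eef_rot: [-0.51, 0.51, -0.49, 0.49]
contact_force: [-0.0, 0.6, -2.9]
gripper_width: 16.2
```

Emit:
apply_moves(deltas=[{"linear": [0,2,0],"twist": 0,"hand": 10},{"linear": [0,2,0],"twist": 0,"hand": 10},{"linear": [0,1.5,0],"twist": 0,"hand": 10},{"linear": [0,0,0],"twist": 0,"hand": 10}])

```text
t: 12.4
position: [571.6, -242.2, 43.3]
eef_rot: [-0.51, 0.51, -0.49, 0.49]
contact_force: [0.7, -0.2, -1.6]
gripper_width: 17.0
```

Emit:
apply_moves(deltas=[{"linear": [0,1,0],"twist": 0,"hand": 10},{"linear": [0,1,0],"twist": 0,"hand": 10},{"linear": [0,0,0],"twist": 0,"hand": 10}])

```text
t: 12.7
position: [571.8, -242.4, 42.8]
eef_rot: [0.51, -0.51, 0.49, -0.49]
contact_force: [-7.1, 3.9, 11.3]
gripper_width: 16.6
```

Emit:
apply_moves(deltas=[{"linear": [0,1,0],"twist": 0,"hand": 10},{"linear": [0,1,0],"twist": 0,"hand": 10},{"linear": [0,0,0],"twist": 0,"hand": 10}])

```text
t: 13.0
position: [571.9, -242.4, 42.6]
eef_rot: [0.51, -0.51, 0.49, -0.49]
contact_force: [-15.6, 7.4, 30.0]
gripper_width: 16.8
```

Emit:
apply_moves(deltas=[{"linear": [0,-2,0],"twist": 0,"hand": 10},{"linear": [0,0,0],"twist": 0,"hand": 50},{"linear": [0,0,0],"twist": 0,"hand": 50},{"linear": [0,0,0],"twist": 0,"hand": 50},{"linear": [0,0,0],"twist": 0,"hand": 50},{"linear": [0,-10,0],"twist": 0,"hand": 50},{"linear": [0,-30,0],"twist": 0,"hand": 50},{"linear": [0,-45,0],"twist": 0,"hand": 50},{"linear": [0,-45,0],"twist": 0,"hand": 50},{"linear": [0,-45,0],"twist": 0,"hand": 50},{"linear": [-45,-20,0],"twist": 0,"hand": 70},{"linear": [-45,0,0],"twist": 0,"hand": 70}])

```text
t: 14.2
position: [568.7, -152.3, 241.2]
eef_rot: [0.51, -0.508, 0.489, -0.492]
contact_force: [0.6, 0.6, -0.6]
gripper_width: 61.4
```

Emit:
apply_moves(deltas=[{"linear": [-45,0,0],"twist": 0,"hand": 70},{"linear": [-45,0,0],"twist": 0,"hand": 70},{"linear": [-45,0,0],"twist": 0,"hand": 70},{"linear": [-45,0,0],"twist": 0,"hand": 70}])

```text
t: 14.6
position: [560.6, 29.2, 237.5]
eef_rot: [0.51, -0.509, 0.49, -0.49]
contact_force: [0.2, -0.0, -0.2]
gripper_width: 69.7
```

```bash
cat > chk.py <<'E'
from h import *
import sys
out=[]
for c in("scene","top"):
    im,d=grab(c,4);W=cloud(c,d)
    print(c,[(n,np.round(m["centre"],1).tolist(),round(m["score"],2)) for n in("handpiece","nose") for m in mark_of(c,n)[:2]])
    for r in silhouettes(c,"handpiece")[:1]:
        w=W[r["pixels"]];q=w[(abs(w[:,0]-572)<40)&(abs(w[:,1]+248)<130)]
        for y in range(-330,-130,20):
            k=q[abs(q[:,1]-y)<10]
            if len(k)>3:print(y,len(k),k.mean(0).round(1),np.percentile(k[:,2],95).round(1))
    u,v=proj(c,[572,-245,40])[0].astype(int)
    out.append(cv2.resize(im[v-35:v+35,u-45:u+45],(400*90//90,311),interpolation=cv2.INTER_CUBIC))
cv2.imwrite(sys.argv[1],cv2.resize(np.hstack(out),(800,311)))
E
python3 chk.py pics/seat1.png 2>/dev/null; python3 -c "
from h import *
go([584,259,190],0)"
```

```text
scene [('handpiece', [575.5, -251.0, 32.8], 0.72), ('nose', [572.4, -150.1, 33.2], 0.56)]
-310 47 [ 581.3 -308.4   40. ] 47.8
-290 9 [ 580.5 -295.6   38.1] 41.8
-270 33 [ 578.4 -269.2   38.3] 41.9
-250 38 [ 577.3 -249.6   38. ] 42.2
-230 33 [ 577.2 -229.7   38.2] 42.6
-210 14 [ 576.6 -216.    39.1] 43.1
-190 32 [ 578.9 -188.2   41.1] 46.8
-170 23 [ 573.8 -171.1   37.3] 41.2
-150 7 [ 572.  -156.6   35.8] 37.9
top [('handpiece', [571.6, -246.8, 30.9], 0.59), ('nose', [569.4, -150.5, 32.8], 0.77), ('nose', [476.3, -451.8, 1.4], 0.59)]
-330 8 [ 576.5 -323.1    5.9] 8.1
-310 55 [ 569.9 -306.9   40.3] 47.1
-290 36 [ 568.5 -291.9   44.4] 58.7
-270 46 [ 569.8 -270.1   39. ] 43.5
-250 48 [ 569.1 -250.7   38.8] 43.2
-230 44 [ 568.  -230.5   39.9] 42.7
-210 18 [ 567.4 -212.8   41.8] 45.3
-190 59 [ 566.4 -189.5   41.9] 47.8
-170 48 [ 565.8 -171.7   38.8] 47.4
-150 12 [ 565.8 -155.5   37.8] 41.2
t 15.3 pos [561.1  27.1 236.5] az 2.2 lin [-230.8   46.5   31.8] twist 0.038 F [ 1.  -0.2  0.3] w 70.3
```

View pics/seat1.png

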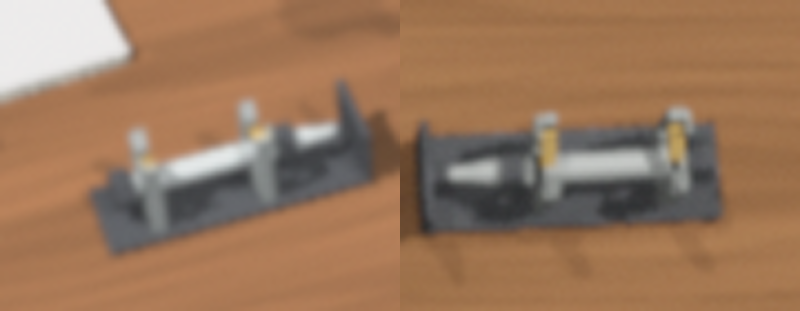

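Emit:
apply_moves(deltas=[{"linear": [-38.8,0,4.7],"twist": 0,"hand": 58},{"linear": [-38.8,0,4.7],"twist": 0,"hand": 58},{"linear": [-38.8,0,4.7],"twist": 0,"hand": 58},{"linear": [-38.8,0,4.7],"twist": 0,"hand": 58},{"linear": [-38.8,0,4.7],"twist": 0,"hand": 58},{"linear": [-38.8,0,4.7],"twist": 0,"hand": 58},{"linear": [0,0,0],"twist": -0.145,"hand": 58},{"linear": [0,0,0],"twist": -0.145,"hand": 58},{"linear": [0,0,0],"twist": -0.145,"hand": 58},{"linear": [0,0,0],"twist": -0.145,"hand": 58},{"linear": [0,0,0],"twist": -0.145,"hand": 58},{"linear": [0,0,0],"twist": -0.145,"hand": 58}])

```text
t: 16.5
position: [580.3, 261.1, 236.4]
eef_rot: [-0.669, 0.669, -0.228, 0.228]
contact_force: [-0.3, 1.0, -0.5]
gripper_width: 58.0
```

Emit:
apply_moves(deltas=[{"linear": [0,0,0],"twist": -0.145,"hand": 58},{"linear": [0,0,0],"twist": -0.145,"hand": 58},{"linear": [0,0,0],"twist": -0.145,"hand": 58},{"linear": [0,0,0],"twist": -0.145,"hand": 58},{"linear": [0,0,0],"twist": -0.12,"hand": 58},{"linear": [0,0,0],"twist": 0,"hand": 58}])

```text
t: 17.1
position: [580.3, 261.1, 236.4]
eef_rot: [-0.707, 0.707, 0.014, -0.014]
contact_force: [0.8, -0.3, 0.3]
gripper_width: 57.8
```

```bash
python3 - <<'E' 2>/dev/null
from h import *
go([580.4,260.6,130],92.4)
im,d=grab("scene",3);W=cloud("scene",d)
print([(np.round(m["centre"],1).tolist(),round(m["score"],2)) for m in mark_of("scene","sleeve_grip")[:2]])
n=np.array([-.5545,.1467,.8192]);C=np.array([596,256.2,105.3]);m=np.cross(n,[0,0,1]);m/=np.linalg.norm(m)
w=W.reshape(-1,3);w=w[np.isfinite(w[:,0])]
s=(w-C)@n;r=np.linalg.norm((w-C)-s[:,None]*n,axis=1);k=(s>6)&(s<38)&(r<28);q=w[k]
from scipy.optimize import least_squares
e2=np.cross(n,m)
f=lambda p:np.hypot((q-C)@m-p[0],(q-C)@e2-p[1])-22
o=least_squares(f,[0,0],loss="soft_l1");print(k.sum(),"sleeve centre offset in m,e2",o.x,m,e2, "->",C+o.x[0]*m+o.x[1]*e2,np.std(f(o.x)))
E
```

```text
t 17.1 pos [580.3 261.1 236.4] az 92.3 lin [ 1.000e-01  1.064e+02 -5.000e-01] twist -0.002 F [ 0.8 -0.3  0.3] w 57.8
[([586.4, 258.4, 123.1], 0.63), ([598.1, 256.6, 2.5], 0.61)]
123 sleeve centre offset in m,e2 [-0.70447528 -1.53319223] [ 0.25576317  0.96673947 -0.        ] [-0.79195297  0.20952119 -0.57357749] -> [597.03403731 255.19771968 106.17940455] 1.7870050149313828
```

Emit:
apply_moves(deltas=[{"linear": [0,40,-1],"twist": 0,"hand": 58},{"linear": [0,35,0],"twist": 0,"hand": 58},{"linear": [0,20,0],"twist": 0,"hand": 58},{"linear": [0,11,0],"twist": 0,"hand": 58},{"linear": [0,0,0],"twist": 0,"hand": 58},{"linear": [0,0,0],"twist": 0,"hand": 58}], squeeze=25)

```text
t: 17.9
position: [580.6, 260.4, 131.7]
eef_rot: [0.707, -0.707, -0.014, 0.013]
contact_force: [0.0, -0.5, 0.6]
gripper_width: 58.2
```

Emit:
apply_moves(deltas=[{"linear": [0,0,0],"twist": 0,"hand": 36},{"linear": [0,0,0],"twist": 0,"hand": 36},{"linear": [0,0,0],"twist": 0,"hand": 36},{"linear": [0,0,0],"twist": 0,"hand": 36}])

```text
t: 18.3
position: [580.8, 258.9, 131.8]
eef_rot: [-0.706, 0.708, 0.014, -0.013]
contact_force: [-0.4, -10.8, 4.8]
gripper_width: 46.3
```

```bash
python3 - <<'E' 2>/dev/null
from h import *
go([580.4,260.1,130],92.4);print(observe()["ft_torque"])
E
```

```text
t 18.3 pos [580.8 258.9 131.8] az 92.14 lin [-0.3  1.8  1.2] twist -0.005 F [ -0.4 -10.8   4.8] w 46.3
[-2.28673584  0.1703884  -0.11780487]
```

Emit:
apply_moves(deltas=[{"linear": [0,0,-1.5],"twist": 0,"hand": 36},{"linear": [0,0,0],"twist": 0.1,"hand": 36},{"linear": [0,0,0],"twist": 0.1,"hand": 36},{"linear": [0,0,0],"twist": 0.1,"hand": 36}])

```text
t: 18.7
position: [580.7, 259.5, 131.7]
eef_rot: [0.702, -0.7, 0.093, -0.094]
contact_force: [1.4, 6.9, 4.7]
gripper_width: 43.4
```

```bash
python3 - <<'E' 2>/dev/null
from h import *
go([580.4,260.1,130],75.2);print(observe()["ft_torque"])
E
```

```text
t 18.7 pos [580.7 259.5 131.7] az 74.78 lin [-0.4  1.7  0.5] twist -0.007 F [1.4 6.9 4.7] w 43.4
[ 1.62266776 -0.1505804   0.38955827]
```

Emit:
apply_moves(deltas=[{"linear": [0,0,0.8],"twist": 0.1,"hand": 36},{"linear": [0,0,0],"twist": 0.1,"hand": 36},{"linear": [0,0,0],"twist": 0.1,"hand": 36},{"linear": [0,0,0],"twist": 0,"hand": 36}])

```text
t: 19.1
position: [580.8, 260.3, 131.9]
eef_rot: [0.68, -0.678, 0.196, -0.197]
contact_force: [-3.3, 3.2, 5.8]
gripper_width: 45.8
```

```bash
python3 - <<'E' 2>/dev/null
from h import *
go([580.4,260.1,130],75.2);print(observe()["ft_torque"])
im,d=grab("top",3)
u0,v0=203,171
cv2.imwrite("pics/reg2.png",cv2.resize(im[v0-32:v0+32,u0-40:u0+40],(500,400),interpolation=cv2.INTER_CUBIC))
print(im[v0-32:v0+32,u0-40:u0+40].mean((0,1)))
E
```

```text
t 19.1 pos [580.8 260.3 131.9] az 57.72 lin [-0.2  1.9 -0.3] twist -0.305 F [-3.3  3.2  5.8] w 45.8
[1.11742121 0.16483898 0.42906824]
[80.65957031 91.59121094 87.99199219]
```

View pics/reg2.png

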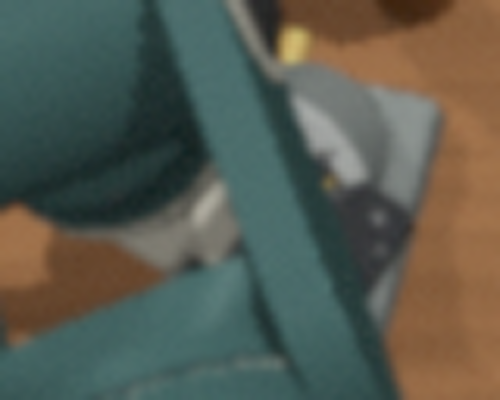

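Emit:
apply_moves(deltas=[{"linear": [0,0,0],"twist": 0,"hand": 58},{"linear": [0,0,0],"twist": 0,"hand": 58},{"linear": [0,0,0],"twist": -0.145,"hand": 58},{"linear": [0,0,0],"twist": -0.145,"hand": 58},{"linear": [0,0,0],"twist": -0.145,"hand": 58},{"linear": [0,0,0],"twist": -0.145,"hand": 58},{"linear": [0,0,0],"twist": -0.02,"hand": 36},{"linear": [0,0,0],"twist": 0,"hand": 36},{"linear": [0,0,0],"twist": 0,"hand": 36},{"linear": [0,0,0],"twist": 0,"hand": 36},{"linear": [0,0,0],"twist": 0.12,"hand": 36}])

```text
t: 20.35
position: [580.3, 259.2, 130.5]
eef_rot: [-0.706, 0.707, -0.031, 0.03]
contact_force: [-6.2, -0.9, 2.0]
gripper_width: 44.9
```

Emit:
apply_moves(deltas=[{"linear": [0,0,0],"twist": 0.12,"hand": 36},{"linear": [0,0,0],"twist": 0.12,"hand": 36},{"linear": [0,0,0],"twist": 0.12,"hand": 36},{"linear": [0,0,0],"twist": 0.12,"hand": 36},{"linear": [0,0,0],"twist": 0,"hand": 36},{"linear": [0,0,0],"twist": 0,"hand": 58},{"linear": [0,0,0],"twist": 0,"hand": 58},{"linear": [0,0,0],"twist": -0.145,"hand": 58},{"linear": [0,0,0],"twist": -0.145,"hand": 58},{"linear": [0,0,0],"twist": -0.145,"hand": 58},{"linear": [0,0,0],"twist": -0.145,"hand": 58}])

```text
t: 21.45
position: [580.5, 259.3, 130.3]
eef_rot: [-0.707, 0.707, 0.008, -0.008]
contact_force: [-0.3, -0.6, 0.2]
gripper_width: 57.8
```

Emit:
apply_moves(deltas=[{"linear": [0,-40,0],"twist": -0.02,"hand": 58},{"linear": [0,-45,0],"twist": 0,"hand": 58},{"linear": [45,-20,0],"twist": 0,"hand": 58},{"linear": [-45,0,-45],"twist": 0,"hand": 58},{"linear": [0,0,-45],"twist": 0,"hand": 58},{"linear": [0,0,-45],"twist": 0,"hand": 58},{"linear": [0,0,-45],"twist": 0,"hand": 58},{"linear": [0,0,-45],"twist": 0,"hand": 58}])

```text
t: 22.25
position: [598.1, 42.8, 235.4]
eef_rot: [-0.707, 0.707, 0.013, -0.013]
contact_force: [0.7, 0.4, -1.2]
gripper_width: 58.1
```

```bash
cat > rd.py <<'E'
from h import *
import sys
go([580.4,259.8,130],92.4)
im,d=grab("top",5)
n=np.array([-.5545,.1467,.8192]);n/=np.linalg.norm(n);C=np.array([596,256.2,105.3])
hi=np.array([0,0,1])-n[2]*n;hi/=np.linalg.norm(hi)
g=cv2.cvtColor(im,cv2.COLOR_BGR2GRAY).astype(np.float32)
ref=cv2.cvtColor(np.load("top0.npz")["im"],cv2.COLOR_BGR2GRAY).astype(np.float32)
vs=np.arange(-1,7.01,.25)
def prof(g,s,r0,r1):
    o=[]
    for v in vs:
        e=R.from_rotvec(-n*0.4*(v-3)).apply(hi)
        p=proj("top",[C+s*n+r*e for r in np.linspace(r0,r1,6)]).astype(np.float32)
        o.append(cv2.remap(g,p[:,0:1],p[:,1:2],cv2.INTER_LINEAR).mean())
    return np.array(o)
for nm,G in(("start",ref),("now",g)):
    a=prof(G,3,23,32);b=prof(G,41,11,20)
    print(nm,"pointer min at",vs[a.argsort()[:3]],a.min().round(),"bar min at",vs[b.argsort()[:3]],b.min().round(),np.median(b).round())
cv2.imwrite(sys.argv[1],cv2.resize(im[139:199,163:243],(800,600),interpolation=cv2.INTER_CUBIC))
E
python3 rd.py pics/reg3.png 2>/dev/null
```

```text
t 22.25 pos [598.1  42.8 235.4] az 92.1 lin [ -9.8 105.3 217.6] twist -0.005 F [ 0.7  0.4 -1.2] w 58.1
start pointer min at [ 0.   -0.25 -0.5 ] 104.0 bar min at [-0.25  0.   -0.5 ] 97.0 130.0
now pointer min at [6.   6.25 5.75] 112.0 bar min at [1.75 2.   1.5 ] 79.0 103.0
```

View pics/reg3.png

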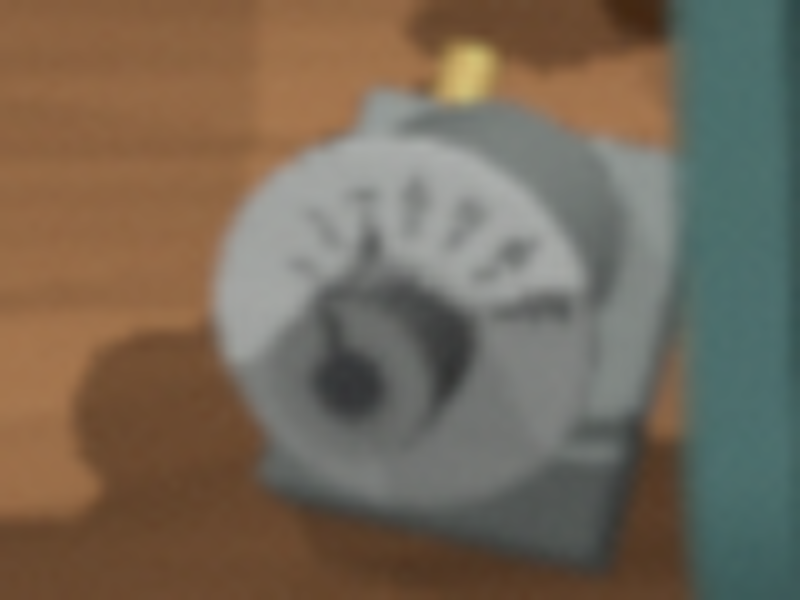

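Emit:
apply_moves(deltas=[{"linear": [-2,0,43.4],"twist": 0,"hand": 58},{"linear": [-2,0,43.4],"twist": 0,"hand": 58},{"linear": [-2,0,43.4],"twist": 0,"hand": 58},{"linear": [-2,0,43.4],"twist": 0,"hand": 58},{"linear": [-2,0,43.4],"twist": 0,"hand": 58},{"linear": [0,20,0],"twist": 0,"hand": 58},{"linear": [0,0,0],"twist": 0,"hand": 58}])

```text
t: 23.2
position: [578.6, 263.2, 212.8]
eef_rot: [-0.706, 0.707, 0.013, -0.016]
contact_force: [0.1, 0.4, -0.3]
gripper_width: 57.8
```

```bash
python3 -c "
from h import *
go([580.4,259.6,130.5],92.4)"
```

```text
t 23.2 pos [578.6 263.2 212.8] az 92.36 lin [ 2.  82.3 -3.6] twist -0.001 F [ 0.1  0.4 -0.3] w 57.8
```

Emit:
apply_moves(deltas=[{"linear": [2,20,-3.6],"twist": 0,"hand": 58},{"linear": [0,30,0],"twist": 0,"hand": 58},{"linear": [0,22,0],"twist": 0,"hand": 58},{"linear": [0,10,0],"twist": 0,"hand": 58},{"linear": [0,0,0],"twist": 0,"hand": 58},{"linear": [0,0,0],"twist": 0,"hand": 36},{"linear": [0,0,0],"twist": 0,"hand": 36},{"linear": [0,0,0],"twist": 0,"hand": 36},{"linear": [0,0,0],"twist": 0,"hand": 36},{"linear": [0,0,0],"twist": 0.12,"hand": 36}])

```text
t: 24.2
position: [582.5, 258.8, 135.3]
eef_rot: [0.707, -0.706, 0.028, -0.029]
contact_force: [-1.4, 9.1, 3.2]
gripper_width: 44.9
```

Emit:
apply_moves(deltas=[{"linear": [0,0,0],"twist": 0.12,"hand": 36},{"linear": [0,0,0],"twist": 0.12,"hand": 36},{"linear": [0,0,0],"twist": 0.12,"hand": 36},{"linear": [0,0,0],"twist": 0.12,"hand": 36},{"linear": [0,0,0],"twist": 0,"hand": 36},{"linear": [0,0,0],"twist": 0,"hand": 58},{"linear": [0,0,0],"twist": 0,"hand": 58},{"linear": [0,0,0],"twist": -0.145,"hand": 58},{"linear": [0,0,0],"twist": -0.145,"hand": 58},{"linear": [0,0,0],"twist": -0.145,"hand": 58},{"linear": [0,0,0],"twist": -0.145,"hand": 58},{"linear": [0,0,0],"twist": -0.02,"hand": 58}])

```text
t: 25.4
position: [582.3, 257.4, 133.6]
eef_rot: [-0.707, 0.707, 0.015, -0.015]
contact_force: [0.5, 0.7, 0.3]
gripper_width: 57.7
```

```bash
python3 -c "
from h import *
go([580.4,259.6,130.5],92.4)"
```

```text
t 25.4 pos [582.3 257.4 133.6] az 92.4 lin [-1.8  3.1  2.3] twist 0.0 F [0.5 0.7 0.3] w 57.7
```

Emit:
apply_moves(deltas=[{"linear": [-1.8,2.5,2.3],"twist": 0,"hand": 58},{"linear": [0,0,0],"twist": 0,"hand": 36},{"linear": [0,0,0],"twist": 0,"hand": 36},{"linear": [0,0,0],"twist": 0,"hand": 36},{"linear": [0,0,0],"twist": 0,"hand": 36},{"linear": [0,0,0],"twist": 0.12,"hand": 36},{"linear": [0,0,0],"twist": 0.12,"hand": 36},{"linear": [0,0,0],"twist": 0.12,"hand": 36},{"linear": [0,0,0],"twist": 0.12,"hand": 36},{"linear": [0,0,0],"twist": 0.12,"hand": 36},{"linear": [0,0,0],"twist": 0,"hand": 36},{"linear": [0,0,0],"twist": 0,"hand": 58}])

```text
t: 26.6
position: [580.3, 260.1, 131.3]
eef_rot: [0.679, -0.679, 0.197, -0.197]
contact_force: [-0.2, 0.3, 0.2]
gripper_width: 50.7
```

Emit:
apply_moves(deltas=[{"linear": [0,0,0],"twist": 0,"hand": 58},{"linear": [0,0,0],"twist": -0.145,"hand": 58},{"linear": [0,0,0],"twist": -0.145,"hand": 58},{"linear": [0,0,0],"twist": -0.145,"hand": 58},{"linear": [0,0,0],"twist": -0.145,"hand": 58},{"linear": [0,-40,0],"twist": -0.02,"hand": 58},{"linear": [0,-45,0],"twist": 0,"hand": 58},{"linear": [0,-20,-45],"twist": 0,"hand": 58},{"linear": [0,0,-45],"twist": 0,"hand": 58},{"linear": [0,0,-45],"twist": 0,"hand": 58},{"linear": [0,0,-45],"twist": 0,"hand": 58},{"linear": [0,0,-45],"twist": 0,"hand": 58}])

```text
t: 27.8
position: [588.7, 33.1, 236.1]
eef_rot: [-0.707, 0.707, 0.013, -0.013]
contact_force: [0.8, -0.3, -0.0]
gripper_width: 57.8
```

```bash
python3 rd.py pics/reg4.png 2>/dev/null
```

```text
t 27.8 pos [588.7  33.1 236.1] az 92.15 lin [2.000e-01 1.060e+02 2.269e+02] twist -0.004 F [ 0.8 -0.3 -0. ] w 57.8
start pointer min at [ 0.   -0.25 -0.5 ] 104.0 bar min at [-0.25  0.   -0.5 ] 97.0 130.0
now pointer min at [4.   7.   3.75] 125.0 bar min at [4.   3.75 4.25] 82.0 110.0
```

View pics/reg4.png

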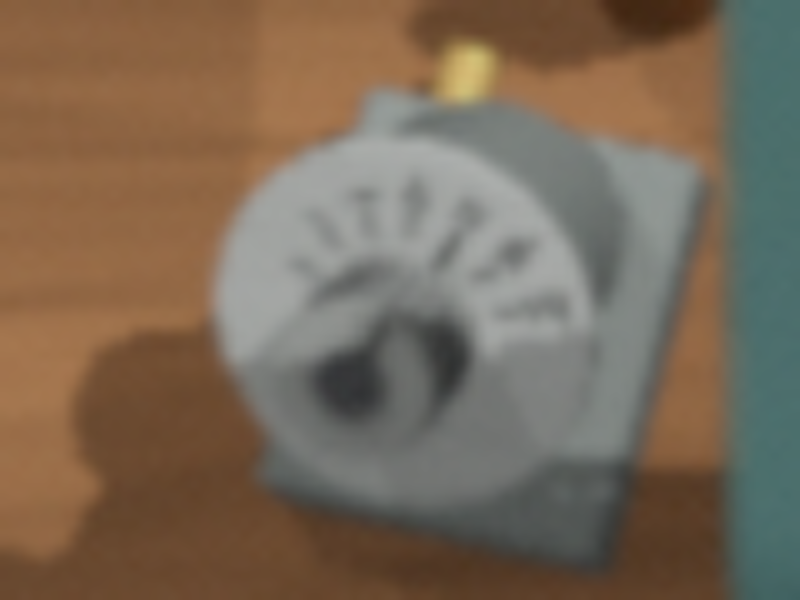

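Emit:
apply_moves(deltas=[{"linear": [0,0,44.5],"twist": 0,"hand": 58},{"linear": [0,0,44.5],"twist": 0,"hand": 58},{"linear": [0,0,44.5],"twist": 0,"hand": 58},{"linear": [0,0,44.5],"twist": 0,"hand": 58},{"linear": [0,0,44.5],"twist": 0,"hand": 58},{"linear": [0,20,0],"twist": 0,"hand": 58},{"linear": [0,0,0],"twist": 0,"hand": 58},{"linear": [0,0,0],"twist": 0,"hand": 58}])

```text
t: 28.85
position: [580.0, 257.9, 215.9]
eef_rot: [-0.707, 0.707, 0.014, -0.014]
contact_force: [-0.3, -0.7, 0.9]
gripper_width: 57.7
```

```bash
python3 -c "
from h import *
go([580.4,259.8,131],92.4)"
```

```text
t 28.85 pos [580.  257.9 215.9] az 92.24 lin [ 0.6 84.9  1.9] twist -0.003 F [-0.3 -0.7  0.9] w 57.7
```

Emit:
apply_moves(deltas=[{"linear": [0.6,25,1.9],"twist": 0,"hand": 58},{"linear": [0,30,0],"twist": 0,"hand": 58},{"linear": [0,20,0],"twist": 0,"hand": 58},{"linear": [0,9.5,0],"twist": 0,"hand": 58},{"linear": [0,0,0],"twist": 0,"hand": 58},{"linear": [0,0,0],"twist": 0,"hand": 36},{"linear": [0,0,0],"twist": 0,"hand": 36},{"linear": [0,0,0],"twist": 0,"hand": 36},{"linear": [0,0,0],"twist": 0,"hand": 36},{"linear": [0,0,0],"twist": 0.12,"hand": 36},{"linear": [0,0,0],"twist": 0.12,"hand": 36},{"linear": [0,0,0],"twist": 0.12,"hand": 36}])

```text
t: 30.05
position: [581.7, 259.6, 133.0]
eef_rot: [0.698, -0.697, 0.114, -0.116]
contact_force: [2.7, -0.5, 0.8]
gripper_width: 43.8
```

Emit:
apply_moves(deltas=[{"linear": [0,0,0],"twist": 0.12,"hand": 36},{"linear": [0,0,0],"twist": 0.12,"hand": 36},{"linear": [0,0,0],"twist": 0,"hand": 36},{"linear": [0,0,0],"twist": 0,"hand": 58},{"linear": [0,0,0],"twist": 0,"hand": 58},{"linear": [0,0,0],"twist": -0.145,"hand": 58},{"linear": [0,0,0],"twist": -0.145,"hand": 58},{"linear": [0,-35,0],"twist": -0.145,"hand": 58},{"linear": [0,-45,0],"twist": -0.145,"hand": 58},{"linear": [0,-20,-45],"twist": -0.02,"hand": 58},{"linear": [0,0,-45],"twist": 0,"hand": 58},{"linear": [0,0,-45],"twist": 0,"hand": 58}])

```text
t: 31.25
position: [585.2, 123.1, 232.7]
eef_rot: [0.707, -0.707, -0.015, 0.013]
contact_force: [-0.1, 0.1, -0.1]
gripper_width: 57.8
```

Emit:
apply_moves(deltas=[{"linear": [0,0,-45],"twist": 0,"hand": 58},{"linear": [0,0,-45],"twist": 0,"hand": 58},{"linear": [0,0,0],"twist": 0,"hand": 58}])

```text
t: 31.55
position: [588.7, 30.1, 231.8]
eef_rot: [-0.707, 0.707, 0.012, -0.012]
contact_force: [-0.5, 0.7, 0.2]
gripper_width: 57.8
```

```bash
python3 rd.py pics/reg5.png 2>/dev/null; python3 chk.py pics/seat2.png 2>/dev/null
python3 - <<'E' 2>/dev/null
from h import *
for c in("top","scene"):
    camera(c)
    for n in ["bench_block","graver","case","notebook","pickle_jar","ring_mandrel","oil_bottle"]:
        print(c,n,[np.round(m["centre"],0).tolist() for m in mark_of(c,n)[:1]])
a=cv2.resize(cv2.imread("pics/reg5.png"),(400,300));b=cv2.resize(cv2.imread("pics/seat2.png"),(800,300))
cv2.imwrite("pics/fin.png",np.vstack([np.hstack([a,np.zeros_like(a)]),b]))
E
```

```text
t 31.55 pos [588.7  30.1 231.8] az 91.97 lin [ -0.4 101.6 229.9] twist -0.008 F [-0.5  0.7  0.2] w 57.8
start pointer min at [ 0.   -0.25 -0.5 ] 104.0 bar min at [-0.25  0.   -0.5 ] 97.0 130.0
now pointer min at [5.   7.   4.75] 122.0 bar min at [5.   4.75 5.25] 76.0 115.0
scene [('handpiece', [574.5, -251.6, 34.7], 0.5), ('handpiece', [587.0, 264.3, 122.4], 0.31), ('nose', [566.2, -151.8, 36.1], 0.72), ('nose', [440.0, 390.0, 1.9], 0.68)]
-310 51 [ 580.1 -308.8   36.8] 47.4
-290 9 [ 580.1 -295.6   37.7] 42.3
-270 33 [ 578.4 -269.2   38.4] 42.4
-250 38 [ 577.3 -249.6   38. ] 42.4
-230 34 [ 576.5 -229.4   37.9] 42.3
-210 18 [ 576.4 -214.9   38.6] 43.2
-190 43 [ 577.9 -188.7   39.5] 47.9
-170 24 [ 572.9 -171.2   35.8] 40.5
-150 8 [ 571.  -156.6   35.7] 37.7
top [('handpiece', [571.0, -248.1, 29.3], 0.88), ('nose', [572.8, -152.6, 29.8], 0.88)]
-310 49 [ 571.  -306.1   42.8] 48.2
-290 30 [ 570.3 -292.4   41.8] 52.0
-270 45 [ 569.8 -269.9   39.9] 43.3
-250 46 [ 568.5 -250.8   39.9] 43.4
-230 44 [ 568.2 -230.4   40.5] 43.4
-210 23 [ 566.1 -212.    41.4] 43.2
-190 62 [ 565.8 -189.3   41.7] 47.5
-170 45 [ 565.5 -171.2   39.1] 45.6
-150 17 [ 566.7 -154.8   33.5] 39.4
top bench_block []
top graver [[444.0, 392.0, 3.0]]
top case [[314.0, 302.0, -2.0]]
top notebook [[345.0, -333.0, -2.0]]
top pickle_jar [[476.0, -450.0, 2.0]]
top ring_mandrel [[729.0, 200.0, -1.0]]
top oil_bottle [[729.0, 200.0, -4.0]]
scene bench_block [[691.0, -21.0, -2.0]]
scene graver [[728.0, 203.0, -0.0]]
scene case [[317.0, 298.0, 3.0]]
scene notebook [[345.0, -328.0, 0.0]]
scene pickle_jar [[472.0, -449.0, 2.0]]
scene ring_mandrel [[588.0, 16.0, -1.0]]
scene oil_bottle [[729.0, 199.0, 3.0]]
```

View pics/fin.png

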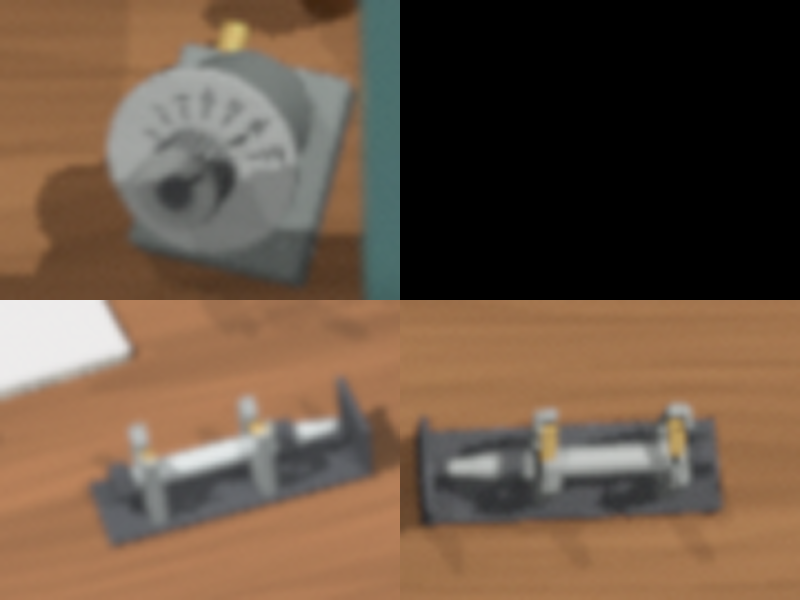

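```bash
python3 -c "
from workcell import *
print(job_done())"
```

```text
the job is handed in; nothing more can be done
None
```

The job is handed in at about 32 s of the 67 s: the handpiece is parked in the bench rest and the regulator is turned to 5.

- **Handpiece:** I gripped it mid-barrel and pressed it down until it bottomed in both forks, at about 30 N. The last pictures show the barrel level at axis height about 34 mm, with the nose at the guard-plate end. A brass jaw lies back over the barrel at each fork.
- **Regulator:** It started at 0. I turned the sleeve clockwise in five pinch-and-twist strokes, one notch each, checking it at 2 and at 4. In the last picture the pointer and the end-face bar both read 5.0. The gripper is open and clear of everything, with about zero contact force.
- **Other things on the bench:** All seven bystanders showed within a few millimetres of their starting positions in at least one camera.
- **Checks that disagreed:** The networks returned nothing for the bench block in the top view. They put the ring mandrel (top view) and the graver (scene view) at the oil bottle's place. The other camera had each of the three where it started, so I took these as false detections.
- **Pointer check at 2:** My numeric pointer check was misled by tick 6, which lay in shadow. The bar reading and the picture both showed 2.

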